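# Shut and latch the seed-drying box

## Robot

A 7-joint arm with a two-finger parallel gripper is mounted at the origin on the work surface. World frame = base frame: x ahead of the robot, y to its left, z up, the work surface at z = 0. Lengths are in m, angles in degrees, forces in N, time in s.
With the tool pointing down it reaches from about 0.425 to 0.925 m from the base axis. Payload 6.8 kg.
Tool frame: the origin (TCP) lies midway between the tips of the shut fingers; the grasp point (between the pads) lies 19 mm behind it; x points along the fingers, z is the direction in which the jaws open and shut, and the axes are right-handed (so a half turn about x gives the same grasp; the last joint's range is limited). The gripper opens to 85 mm and grips with 20 to 120 N. Pads are 22 mm wide; open, the fingers measure 114 mm over their backs; the gripper's body (76 mm by 85 mm) begins 54 mm behind the grasp point. The pads swing forward as they close: fully open they stand 13 mm farther back than shut.
Start: joints at [59.639, 27.33, 1.283, 89.118, -0.659, 63.558, -4.761], TCP at [0.276, -0.616, 0.231] pointing down, gripper open.
Joint ranges: [-169.35, 169.35], [-19.33, 120.38], [-80.79, 83.38], [13.8, 139.57], [-78.32, 258.32], [9.67, 109.79], [-169.56, 169.56]. Speed limits (degrees/s): [136.94, 136.94, 180, 180, 180, 180, 180].

## Interface

Orientations are given as a 3x3 rotation matrix whose columns are the frame's x, y, z axes.
In Python, from bench import arm, vision gives the robot as it stands. Calls block until the motion is done:
- arm.move_ptp(position, orientation): joint-space move of the TCP to a pose.
- arm.move_straight(position, orientation=None, feed=0.15, stop_force=None): straight line of the TCP; orientation=None keeps the orientation; feed is the mean speed in m/s. With stop_force (N) it stops when the force on the tool has changed by that much, and returns True; else False.
- arm.goto_joints(angles): joint-space move.
- arm.gripper_to(opening, f_grip=None): opening from 0.0 (shut) to 1.0 (fully open); f_grip is the grip in N (None keeps the last); returns when the fingers have stopped.
- arm.wait(seconds).
- arm.solve_ik(position, orientation): joint angles nearest the present ones, or None.
- vision.camera(name): name is "side" or "top" or "wrist"; returns a dict with "pixels" (400x640x3 uint8, blue, green, red), "intrinsics" (3x3 intrinsics, pixels), "D" ([k1, k2, p1, p2, k3] as OpenCV has them; the pictures are not rectified), "R" (3x3) and "t" (3): a world point X has camera coordinates R X + t. Camera axes: x right, y down, z forward; pixel columns grow to the right and rows downward; lengths in m; the calibration is good to about 2 mm. A picture is of the moment at which its call begins. There is no depth.
A pose or a line that the arm cannot do raises arm.MotionError and nothing moves.
- arm.job_done(): hands the job in, once; it reports no verdict.
Readings, each from a call of its own:
- arm.get_time_s(): time.
- arm.get_q(): joint angles.
- arm.get_qd(): joint speeds.
- arm.get_tau(): joint torques, N m.
- arm.get_eef_pos(): TCP position.
- arm.get_eef_rot(): TCP orientation.
- arm.get_wrist_force(): force on the tool from outside, world axes, zero at the start.
- arm.get_ft_torque(): the same for the moment, N m.
- arm.get_gripper_width(): opening from 0.0 (shut) to 1.0 (fully open).
Only numpy, scipy, OpenCV 4.12 (cv2) and the standard library are available. Lean on these libraries where they do the work, as an engineer would, in place of code of your own. Each camera call takes 0.05 s, during which the arm holds its last target. There are 200 camera calls.

## Task

Shut the seed-drying box: bring its lid down onto the seal, then press the lid down gently by its wing knob and, while pressing, turn the knob clockwise about a quarter turn until the hidden tongue has swung fully behind the frame edge and holds the lid shut. Press no harder than the tongue needs to clear the edge, for too much crushes the seal, and do not force the tongue against the edge. Leave the other things on the bench where they are.

Things in the scene. Friction and masses are not known exactly. Their poses are not given: they have to be found in the camera images.
- case: Fixed drying box of white sheet steel, 240 mm deep (x) by 260 wide (y). Origin: centre of its underside; its x axis points from the front (knob side) to the back (hinge side), z up. Front frame edge: a steel strip 30 mm wide, 4 thick along the whole front, inner edge at x = -0.090, top at about z = 0.110; its height differs by up to 0.5 mm either way from box to box and cannot be seen.
- lid (a joint): Angle of the lid about its hinge line, rad; 0 = level, grows as it opens. The hinge line runs along y through x = +0.120, z = 0.113 of the case frame, in the plane of the lid's underside. The lid meets the soft seal at about 0.032; latched, the tongue holds it below 0.02. It cannot be pressed down to 0 without crushing the seal.
- knob (a joint): Angle of the wing knob on the lid, rad: 0 = tongue along the front edge (free), grows as it turns clockwise seen from above, stop at 1.571 = tongue pointing to the front, behind the frame edge. Turns lightly (0.05 N m). From about 0.48 on the tongue must be lower than the frame edge or it jams against it; 25 N there (0.6 N m at the knob) is too much.
- wing (a point): Grip point of the wing knob, on its axis, 31 mm above the lid's top. The wing is an upright black plate 46 mm long, 10 thick, 6 to 44 mm above the lid's top, on a round foot 32 mm across, 6 high. The axis stands square on the lid, mid-width, 186 mm from the hinge line. y along the wing, x across its thickness. At knob angle 0 the wing lies along the case's y.
- tongue_tip (a point): Tip of the steel tongue hidden under the lid, turned by the knob: a bar 14 mm wide, 5 thick (this point is half-way through it), reaching 38 mm from the knob's axis, its top about 16 mm below the lid's top. At knob angle 0 it points to the case's -y, at 1.571 to -x.
- seal: Black sprung seal strip along the front frame edge, 14 mm wide, 240 long, 10 mm above the frame; origin mid-length on its top, at x = -0.105 of the case frame. It gives a few mm softly, then bottoms hard. With the lid on it, 9 to 14 N straight down at the knob brings the tongue clear of the frame edge (differs from box to box). Crushed above 21 N, about 23 N at the knob.
- pen_pot: Bystander: cardboard pot with pens, 68 mm across, 100 high, pens to 150. Origin under it.
- dropper: Bystander: white dropper bottle, 42 mm across, 110 high. Origin under it.
- jar: Bystander: glass jar with steel cap, 60 mm across, 75 high. Origin under it.
- magnifier: Bystander: black hand lens lying flat, 160 mm long, 12 high. Origin under it, near the middle.
- beaker: Bystander: glass beaker, 68 mm across, 85 high. Origin under it.
- dish: Bystander: white dish, 90 mm across, 16 high, beside the case on its +y side. Origin under it.
- marker: Bystander: black marker pen, 140 mm long, 14 thick, lying beside the case on its -y side. Origin under it.
- lid_front (a point): Middle of the lid's front edge, on its top, 240 mm from the hinge line. The lid is a flat white plate 245 mm deep, 260 wide, 6 thick, about 0.3 kg, balanced: it stays where it is put (0.3 N m of hinge friction), and 1 to 4 N near the front pushes it down until it meets the seal.

How it is judged:
By the outcome, as a careful person would: the job done as asked, in the order asked, and still so for the second after the job is handed in, with the robot touching nothing.
It also fails if it takes over 72 s, if anything falls off the work surface, if the arm or the gripper's body presses on something with over 40 N, if the wrist force passes 120 N, or if a joint passes its speed limit or range.

## Working session

There is one attempt and no reset: what is moved stays moved. The work goes in short steps, each a Python script; the robot and the scene stay as the last script left them, time stands still between calls to the robot, and variables do not carry over. Pictures are saved under pics/ and viewed, about 8 in all and at most 12, crops included, and the job is handed in when it is done.

```bash
mkdir -p pics; ls; python3 - <<'E'
from bench import arm, vision
import cv2, pickle
for n in ("side","top","wrist"):
    c=vision.camera(n); cv2.imwrite(f"pics/{n}0.png",c["pixels"]); pickle.dump(c,open(f"pics/{n}0.pkl","wb"))
    print(n,c["intrinsics"].tolist() if hasattr(c["intrinsics"],'tolist') else c["intrinsics"],c["D"],c["R"],c["t"])
print(arm.get_time_s(),arm.get_eef_rot(),arm.get_wrist_force())
E
```

```text
pics
side [[393.28622362439165, 0.0, 320.21961687165935], [0.0, 393.28622362439165, 197.42069639608852], [0.0, 0.0, 1.0]] [-0.03106934  0.          0.          0.          0.        ] [[ 0.99796596 -0.06287435  0.01052407]
 [-0.02515411 -0.54006573 -0.84124686]
 [ 0.05857654  0.83927101 -0.54054876]] [-0.59663385  0.10482689  1.12179018]
top [[393.96563195304935, 0.0, 322.04690673096616], [0.0, 393.96563195304935, 201.64794162390902], [0.0, 0.0, 1.0]] [-0.01182358  0.          0.          0.          0.        ] [[ 1.84387047e-02 -9.99829517e-01 -9.75019471e-04]
 [-9.83961968e-01 -1.79730110e-02 -1.77470610e-01]
 [ 1.77422830e-01  4.23171024e-03 -9.84125618e-01]] [-0.01575778  0.6023137   1.41204701]
wrist [[301.23905321371285, 0.0, 317.412832981897], [0.0, 301.23905321371285, 199.2333126821175], [0.0, 0.0, 1.0]] [-0.04139071  0.          0.          0.          0.        ] [[ 0.40978864 -0.91217619 -0.00280472]
 [-0.86907215 -0.39135482  0.30258056]
 [-0.27710442 -0.12155657 -0.95311969]] [-0.67316789 -0.04048927  0.38137492]
0.15 [[-6.48673879e-04  9.12365901e-01  4.09375185e-01]
 [ 1.24791307e-03  4.09375691e-01 -9.12365051e-01]
 [-9.99999011e-01 -8.09627347e-05 -1.40410465e-03]] [ 0.20565581  0.26282184 -0.32692199]
```

View pics/side0.png

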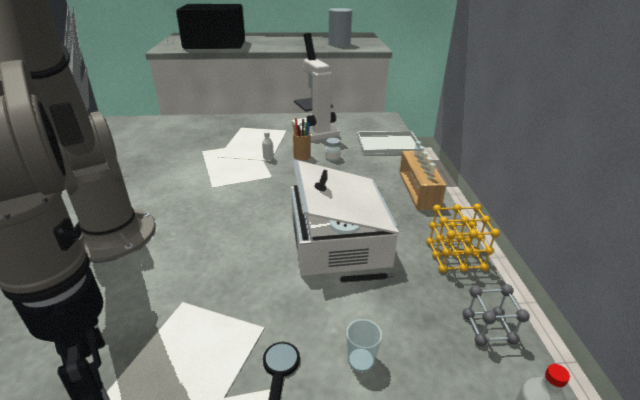

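View pics/top0.png

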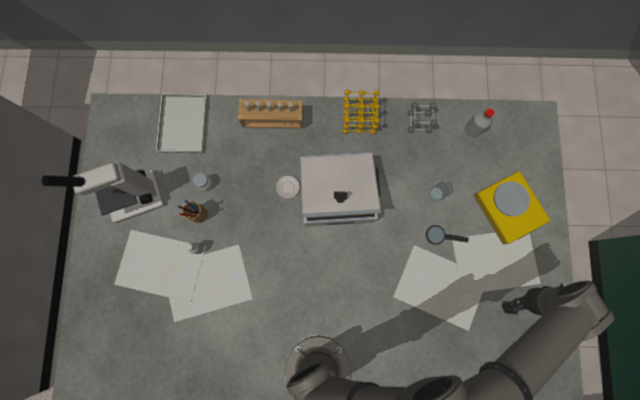

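The side view shows the box with its lid part-open (about (345,215), knob at (321,180)). In the top view the box is at (340,188) and the front faces the robot. I'll enlarge both for corner picking.

```bash
python3 - <<'E'
import cv2, numpy as np
a=cv2.imread("pics/top0.png")[142:237,290:390]; b=cv2.imread("pics/side0.png")[155:285,285:405]
a=cv2.resize(a,None,fx=4,fy=4,interpolation=cv2.INTER_CUBIC); b=cv2.resize(b,None,fx=3.3,fy=3.3,interpolation=cv2.INTER_CUBIC)
def grid(im,s,x0,y0):
    for x in range((x0//20+1)*20,x0+int(im.shape[1]/s)+1,20): 
        cv2.line(im,(int((x-x0)*s),0),(int((x-x0)*s),8),(0,0,255),1); cv2.putText(im,str(x),(int((x-x0)*s),20),0,.4,(0,0,255),1)
    for y in range((y0//20+1)*20,y0+int(im.shape[0]/s)+1,20):
        cv2.line(im,(0,int((y-y0)*s)),(8,int((y-y0)*s)),(0,0,255),1); cv2.putText(im,str(y),(10,int((y-y0)*s)+4),0,.4,(0,0,255),1)
grid(a,4,290,142); grid(b,3.3,285,155)
o=np.zeros((432,800,3),np.uint8); o[:a.shape[0],:400]=a; o[:b.shape[0],402:402+b.shape[1]]=b
cv2.imwrite("pics/crop1.png",o)
E
```

```text
(no output)
```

View pics/crop1.png

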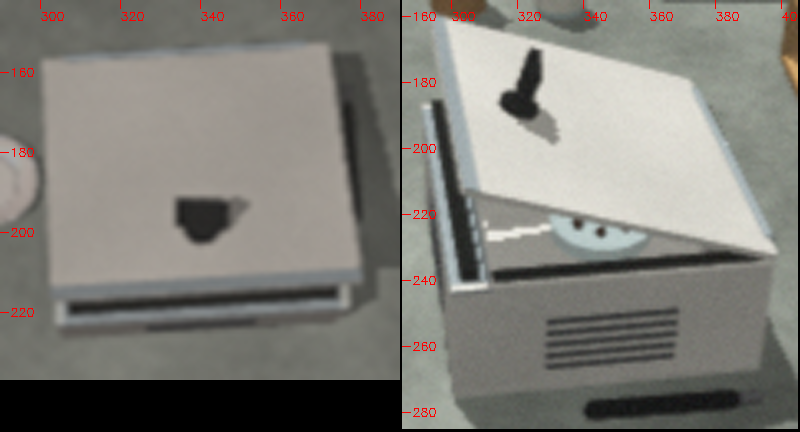

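```bash
cat > h.py <<'E'
import numpy as np, cv2, pickle
from scipy.optimize import least_squares
def proj(c,X): return cv2.projectPoints(np.array(X,float).reshape(-1,3),cv2.Rodrigues(c["R"])[0],np.array(c["t"],float),c["intrinsics"],np.array(c["D"],float))[0][:,0]
def case2w(p,P):
    x,y,a=p[:3]; c,s=np.cos(a),np.sin(a); P=np.atleast_2d(P); return np.c_[x+c*P[:,0]-s*P[:,1], y+s*P[:,0]+c*P[:,1], P[:,2]]
def lid(th,u,y,h):  # u mm from hinge to the front, h above underside
    return [.120-u*np.cos(th)+h*np.sin(th), y, .113+u*np.sin(th)+h*np.cos(th)]
E
python3 - <<'E'
from h import *
T,S=[pickle.load(open(f"pics/{n}0.pkl","rb")) for n in("top","side")]
L=lambda u,y,h:(lambda th:lid(th,u,y,h)); C=lambda *a:(lambda th:list(a))
top=[(L(.24,.13,.006),302.5,212.7),(L(.24,-.13,.006),379.5,208),(L(-.005,.13,.006),300.7,156.5),(L(-.005,-.13,.006),372.5,152.7),(C(-.12,.13,.11),304.2,223.2),(C(-.12,-.13,.11),377.5,219)]
side=[(L(.24,-.13,.006),306.2,212),(L(-.005,-.13,.006),398,230.8),(L(.24,.13,.006),296.5,161),(L(-.005,.13,.006),372.9,179.8),(C(-.12,-.13,.11),300.2,242.9),(C(-.12,-.13,0),301.8,274.7),(C(.12,-.13,0),392.6,266.5),(L(.186,0,.05),325.6,170.8),(L(.186,0,.009),320.2,186)]
def r(p):
    return np.concatenate([(proj(c,case2w(p,[f(p[3]) for f,_,_ in l]))-np.array([[u,v] for _,u,v in l])).ravel() for c,l in((T,top),(S,side))])
s=least_squares(r,[.6,-.05,0,.2],loss='soft_l1'); print(s.x[:2],np.degrees(s.x[2:]));print(r(s.x).reshape(-1,2).round(1).tolist())
p=s.x; print(case2w(p,[lid(p[3],.186,0,.037),lid(p[3],.24,0,.006),lid(.03,.186,0,.037)]))
E
```

```text
[ 0.64438366 -0.06103714] [ 4.85477561 19.51805627]
[[-0.2, 2.4], [0.6, 2.0], [-1.0, -0.9], [-1.5, -1.6], [-0.4, -0.0], [-0.6, -0.7], [-0.1, -0.6], [2.9, 1.2], [-1.3, -2.3], [0.3, -1.0], [-0.4, 0.1], [-1.2, 2.4], [0.3, 1.5], [0.4, 1.6], [0.2, -0.0]]
[[ 0.60158785 -0.06467201  0.21001717]
 [ 0.54055342 -0.06985598  0.19884016]
 [ 0.57980969 -0.06652175  0.15556251]]
```

```bash
cat >> h.py <<'E'
def rot(yaw):  # tool down, jaw axis at world yaw (rad)
    z=np.array([np.cos(yaw),np.sin(yaw),0]); x=np.array([0,0,-1.]); return np.c_[x,np.cross(z,x),z]
E
python3 - <<'E'
from h import *
from bench import arm, vision
p=[.6444,-.0610,np.radians(4.85)]
arm.move_straight([.30,-.60,.36],feed=.3)
for k in (0,-np.pi/2,np.pi,np.pi/2):
    q=arm.solve_ik(case2w(p,[-.066,0,.14])[0],rot(p[2]+k)); print(k,None if q is None else np.round(q))
arm.gripper_to(0.0,40)
R=min((rot(p[2]+s*np.pi/2) for s in(1,-1)),key=lambda R:np.abs(np.array(arm.solve_ik(case2w(p,[-.085,-.06,.3])[0],R))-np.array(arm.get_q()))[6])
t=case2w(p,[-.085,-.06,.28])[0]
arm.move_ptp(t,R); f0=arm.get_wrist_force(); print(f0,arm.get_eef_pos(),arm.get_q(),arm.get_time_s())
c=vision.camera("wrist"); cv2.imwrite("pics/w1.png",c["pixels"])
t[2]=.122; s=arm.move_straight(t,feed=.05,stop_force=7)
print(s,arm.get_eef_pos(),np.array(arm.get_wrist_force())-f0,arm.get_time_s())
for n in("side","wrist"):
    c=vision.camera(n); cv2.imwrite(f"pics/{n}2.png",c["pixels"]); pickle.dump(c,open(f"pics/{n}2.pkl","wb"))
a=cv2.imread("pics/w1.png");b=cv2.imread("pics/wrist2.png");d=cv2.resize(cv2.imread("pics/side2.png")[150:290,280:410],None,fx=2.8,fy=2.8)
o=np.zeros((600,800,3),np.uint8);o[:250,:400]=cv2.resize(a,(400,250));o[:250,400:]=cv2.resize(b,(400,250));d=d[:350];o[250:250+d.shape[0],:d.shape[1]]=d
cv2.imwrite("pics/v2.png",o)
E
```

```text
0 [ 22.  27. -28. 105.  16.  51.  -9.]
-1.5707963267948966 [ 13.  26. -17. 106.   9.  50. -93.]
3.141592653589793 [ -46.   48.   73.  110.  -52.   64. -127.]
1.5707963267948966 [ 28.  29. -36. 105.  21.  53.  77.]
[-0.71906924  0.13149071 -0.16753688] [ 0.56468652 -0.12933042  0.28010063] [ 18.68633506  16.71037743 -14.8454593   98.47107065   4.68057647
  65.4100561  -82.76471761] 3.4833
True [ 0.56461901 -0.12800599  0.12327673] [ 1.33903377 -0.03930089  4.94045584] 6.5
```

View pics/v2.png

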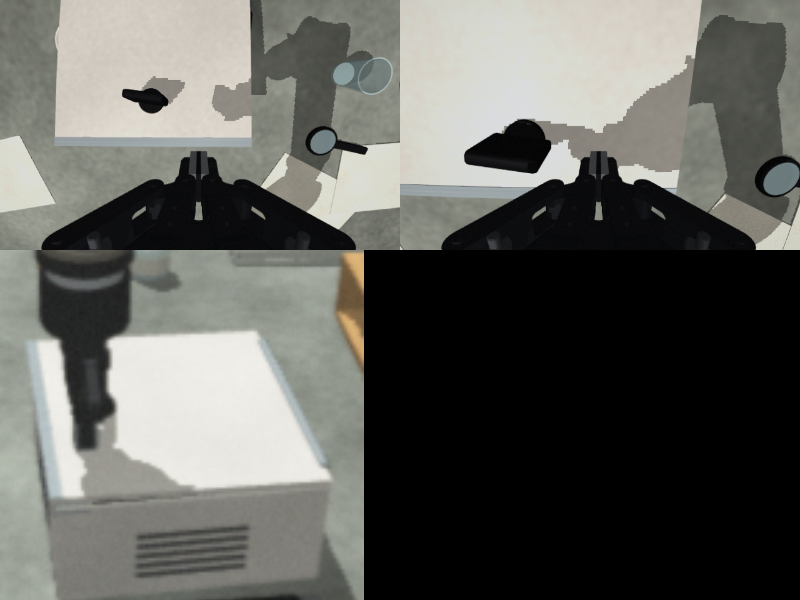

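The lid is down on the seal and held with about 5 N. The wing looks slightly rotated, so I'll lift and look at it from straight in front.

```bash
python3 - <<'E'
from h import *
from bench import arm, vision
p=[.6444,-.0610,np.radians(4.85)]
P=arm.get_eef_pos(); arm.move_straight([P[0],P[1],.24],feed=.2)
arm.move_straight(case2w(p,[-.115,0,.24])[0],feed=.2); arm.gripper_to(1.0)
c=vision.camera("wrist"); cv2.imwrite("pics/w3.png",c["pixels"]); pickle.dump(c,open("pics/wrist3.pkl","wb"))
for n in("side","top"):
    d=vision.camera(n); cv2.imwrite(f"pics/{n}3.png",d["pixels"]); pickle.dump(d,open(f"pics/{n}3.pkl","wb"))
im=cv2.resize(c["pixels"],(800,500))
# overlay model at th=.03: lid top edges, foot top circle, wing top rectangle
H=lambda P: [tuple((x*1.25).astype(int)) for x in proj(c,case2w(p,P))]
th=.032
for loop,col in(([lid(th,u,y,.006) for u,y in((.24,.13),(.24,-.13),(-.005,-.13),(-.005,.13))],(0,0,255)),
 ([lid(th,.186+a,b,.05) for a,b in((-.005,-.023),(.005,-.023),(.005,.023),(-.005,.023))],(0,255,0)),
 ([lid(th,.186+.016*np.cos(t),.016*np.sin(t),.012) for t in np.linspace(0,6.28,24)],(255,255,0))):
    cv2.polylines(im,[np.array(H(loop),np.int32)],True,col,1)
cv2.imwrite("pics/v3.png",im); print(arm.get_time_s(),arm.get_eef_pos(),arm.get_wrist_force())
E
```

```text
8.75 [ 0.52979167 -0.07072166  0.24001598] [-0.07247364  0.71174923  0.99561229]
```

View pics/v3.png

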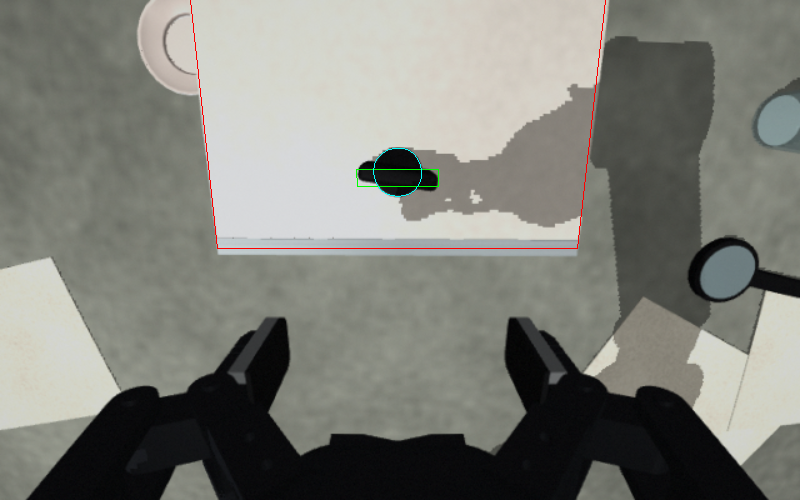

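The model overlay agrees with the picture: knob at (397,176), with foot and lid outline matching. The wing is already turned slightly clockwise, by roughly 8°. I'll fit the silhouette.

```bash
python3 - <<'E'
from h import *
from scipy.optimize import minimize
p=[.6444,-.0610,np.radians(4.85)]; th=.03
c=pickle.load(open("pics/wrist3.pkl","rb")); im=c["pixels"][100:175,260:380]
m=(cv2.resize(im,None,fx=4,fy=4,interpolation=cv2.INTER_LINEAR).max(2)<65).astype(np.uint8); print(m.sum())
def ren(v):
    du,dy,k=v; o=np.zeros_like(m); ck,sk=np.cos(k),np.sin(k)
    W=[lid(th,.186+du+a*ck+b*sk*-1,dy+b*ck+a*sk,h) for a in(-.005,.005) for b in(-.023,.023) for h in(.012,.05)]
    F=[lid(th,.186+du+.016*np.cos(t),dy+.016*np.sin(t),h) for t in np.linspace(0,6.28,30) for h in(.006,.012)]
    for q in(W,F):
        u=((proj(c,case2w(p,q))-[260,100]+.5)*4-.5).astype(np.float32); cv2.fillConvexPoly(o,cv2.convexHull(np.round(u*16).astype(np.int32)),1,shift=4)
    return o
f=lambda v:float((ren(np.array(v))!=m).sum())
best=min((minimize(f,[0,0,k],method="Nelder-Mead",options=dict(initial_simplex=[[0,0,k],[.004,0,k],[0,.004,k],[0,0,k+.15]])) for k in(.15,-.15)),key=lambda s:s.fun)
print(best.x,best.fun); k=best.x[2]; cx=lid(th,.186+best.x[0],best.x[1],.037)
print("axis",case2w(p,cx)); 
# direction of wing +y-end in the case frame
print("wing yaw, CCW +, deg", np.degrees(k))
a=lid(th,.186-.023*np.sin(k),.023*np.cos(k),.05);print("plus end x rel",a[0]-lid(th,.186,0,.05)[0])
o=np.stack([m*255,ren(best.x)*255,m*0],2); cv2.imwrite("pics/fit.png",o)
E
```

```text
24907
[-6.04110643e-04  1.40347674e-04  1.58002660e-01] 2009.0
axis [[ 0.58041538 -0.06628832  0.15554439]]
wing yaw, CCW +, deg 9.052885578215713
plus end x rel 0.003617331010375424
```

```bash
cat >> h.py <<'E'
AX=np.array([.5804,-.0663]); A=np.radians(4.85)
E
python3 - <<'E'
from h import *
from bench import arm, vision
k=.158; R=rot(A-k)
arm.gripper_to(0.6)
arm.move_ptp([*AX,.24],R); print(arm.get_q().round(1),arm.get_time_s())
arm.move_straight([*AX,.150],feed=.12,stop_force=6)
s=arm.move_straight([*AX,.1375],feed=.04,stop_force=5)
arm.wait(.3); f0=arm.get_wrist_force(); m0=arm.get_ft_torque(); print(s,arm.get_eef_pos(),f0,m0)
np.save("f0.npy",np.r_[f0,m0])
c=vision.camera("wrist"); cv2.imwrite("pics/w4.png",c["pixels"])
arm.gripper_to(0.0,30); arm.wait(.3)
print(arm.get_gripper_width(),arm.get_eef_pos(),"F",arm.get_wrist_force()-f0,"M",arm.get_ft_torque()-m0,arm.get_time_s())
c=vision.camera("wrist"); cv2.imwrite("pics/w5.png",c["pixels"]); cv2.imwrite("pics/v5.png",np.vstack([cv2.imread("pics/w4.png")[60:320],c["pixels"][60:320]]))
E
```

```text
[ 23.4  21.  -29.3  99.8  11.4  62.2 -13.9] 10.375
False [ 0.58051173 -0.06630048  0.1376699 ] [-0.77374269  0.54580697 -0.2306553 ] [ 0.01656155 -0.05098761  0.01931761]
0.11429599078723401 [ 0.58063944 -0.06631258  0.13755933] F [ 4.34520865 -0.12078568 -0.53311661] M [ 0.01561882 -0.00443265  0.01493613] 12.825
```

View pics/v5.png

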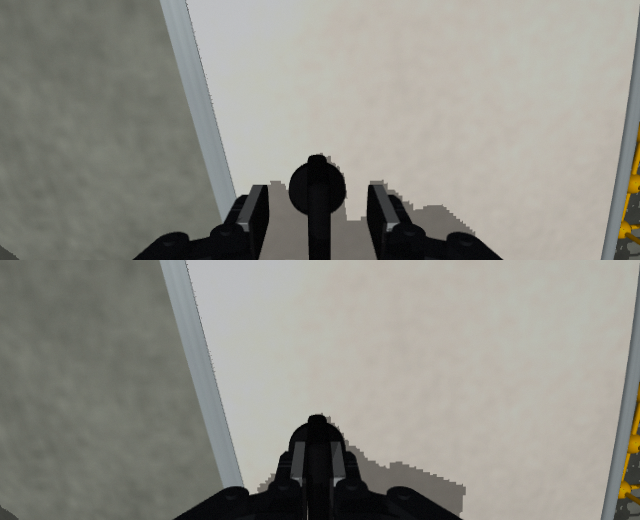

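```bash
cat >> h.py <<'E'
def fm(arm):
    b=np.load("f0.npy"); return np.r_[arm.get_wrist_force(),arm.get_ft_torque()]-b
E
python3 - <<'E'
from h import *
from bench import arm
R=rot(A-.158); arm.gripper_to(0.0,60)
P=np.r_[AX,.1375]; P[0]+=.00012
for i in range(30):
    f=fm(arm); t=arm.get_time_s()
    print(i,P[2].round(5),arm.get_eef_pos()[2].round(5),f.round(2),round(t,2),round(arm.get_gripper_width(),3))
    if f[2]>13.8 or abs(f[:2]).max()>15: break
    P[2]-= .0006 if f[2]<9 else .00025
    arm.move_straight(P,R,feed=.01); arm.wait(.1)
np.save("P.npy",P)
E
```

```text
0 0.1375 0.13757 [ 4.07 -0.5  -0.95 -0.01 -0.07  0.02] 13.09 0.109
1 0.1369 0.13699 [ 3.24 -0.84  2.06  0.02  0.11 -0.01] 13.44 0.109
2 0.1363 0.13649 [ 1.6  -1.59  5.4   0.04  0.35  0.03] 13.79 0.104
3 0.1357 0.13597 [ 0.5  -0.74  6.28  0.02  0.48  0.02] 14.14 0.109
4 0.1351 0.13552 [ 0.44 -0.39  7.59  0.    0.58  0.02] 14.49 0.105
5 0.1345 0.13514 [-1.06 -0.19  9.9   0.05  0.7   0.02] 14.84 0.108
6 0.13425 0.13505 [-1.740e+00 -5.900e-01  1.047e+01  1.000e-02  7.900e-01  1.000e-02] 15.19 0.101
7 0.134 0.13491 [-2.2  -1.64 11.31 -0.03  0.93  0.04] 15.54 0.105
8 0.13375 0.13476 [-2.910e+00 -2.800e-01  1.185e+01  1.000e-02  9.800e-01  3.000e-02] 15.89 0.109
9 0.1335 0.1346 [-2.67e+00 -1.42e+00  1.32e+01 -1.00e-02  1.01e+00  2.00e-02] 16.24 0.106
10 0.13325 0.13442 [-2.180e+00 -1.070e+00  1.427e+01  1.000e-02  1.140e+00  4.000e-02] 16.59 0.105
```

```bash
cat >> h.py <<'E'
def tilt(R,th,yaw=A): # rotate the tool with the lid: th>0 = closing (about -y of the case)
    ax=np.array([-np.sin(yaw),np.cos(yaw),0]); return cv2.Rodrigues(-th*ax)[0]@R
E
python3 - <<'E'
from h import *
from bench import arm
R=rot(A-.158); P=np.load("P.npy")
print((R.T@arm.get_eef_rot()).round(4).tolist())
for th in(.006,-.006):
    arm.move_straight(P,tilt(R,th),feed=.01); arm.wait(.1)
    print(th,arm.get_eef_pos().round(5),fm(arm).round(2),arm.get_time_s())
arm.move_straight(P,R,feed=.01); print(fm(arm).round(2))
E
```

```text
[[1.0, 0.0007, 0.0001], [-0.0007, 1.0, -0.0001], [-0.0001, 0.0001, 1.0]]
0.006 [ 0.58033 -0.06632  0.13441] [-3.22 -0.55 13.84  0.02  1.2   0.04] 16.9417
-0.006 [ 0.58034 -0.06634  0.13442] [-3.090e+00 -5.600e-01  1.414e+01  6.000e-02  1.010e+00 -1.000e-02] 17.2917
[-3.58 -2.17 14.    0.    1.08  0.09]
```

```bash
cat > turn.py <<'E'
from h import *
from bench import arm
import sys
k,k1=float(sys.argv[1]),float(sys.argv[2]); P=np.load("P.npy"); st=np.radians(5)
while True:
    f=fm(arm); print(round(k,3),P.round(5),arm.get_eef_pos().round(5),f.round(2),round(arm.get_time_s(),2),flush=True)
    if k>=k1-1e-6 or abs(f[5])>.3 or abs(f[:2]).max()>12 or f[2]>17: break
    k=min(k+st,k1)
    P[:2]+=np.clip(f[:2]*1.5e-5,-.0001,.0001)      # give way sideways
    P[2]+=np.clip((f[2]-14)*3e-5,-.00008,.00015)    # hold about 14 N
    arm.move_straight(P,rot(A-k),feed=.02); arm.wait(.05)
np.save("P.npy",P)
E
python3 turn.py .158 .9
```

```text
0.158 [ 0.58052 -0.0663   0.13325] [ 0.58033 -0.06635  0.13443] [-3.58 -2.17 14.    0.    1.08  0.09] 17.54
0.245 [ 0.58047 -0.06633  0.13325] [ 0.58039 -0.06633  0.13442] [-3.9  -0.6  13.27  0.04  1.   -0.06] 17.84
0.333 [ 0.58041 -0.06634  0.13323] [ 0.58038 -0.06641  0.1344 ] [-1.94 -1.75 13.02 -0.02  0.92 -0.11] 18.14
0.42 [ 0.58038 -0.06637  0.1332 ] [ 0.58046 -0.0664   0.13442] [-1.72 -1.57 13.44 -0.02  0.98 -0.08] 18.44
0.507 [ 0.58035 -0.06639  0.13318] [ 0.58049 -0.06644  0.1344 ] [-1.63 -1.07 12.7  -0.06  0.88 -0.08] 18.74
0.594 [ 0.58033 -0.06641  0.13314] [ 0.5805  -0.06645  0.13438] [-1.06 -0.59 14.05 -0.09  0.88 -0.07] 19.04
0.682 [ 0.58031 -0.06642  0.13314] [ 0.58054 -0.06652  0.13441] [-2.63 -0.85 13.22 -0.09  0.8  -0.02] 19.34
0.769 [ 0.58027 -0.06643  0.13312] [ 0.58058 -0.06655  0.13441] [-1.93 -0.16 12.26 -0.12  0.81 -0.  ] 19.64
0.856 [ 0.58024 -0.06643  0.13307] [ 0.58057 -0.06661  0.1344 ] [-2.31 -1.42 11.95 -0.13  0.76 -0.07] 19.94
0.9 [ 0.58021 -0.06645  0.13301] [ 0.58059 -0.06659  0.1344 ] [-1.94 -0.52 14.14 -0.14  0.77 -0.06] 20.24
```

Past 0.48 rad with no jam torque, so I'm continuing to the stop.

```bash
python3 turn.py .9 1.60; python3 - <<'E'
from bench import vision
import cv2; c=vision.camera("wrist"); cv2.imwrite("pics/w6.png",c["pixels"])
E
```

```text
0.9 [ 0.58021 -0.06645  0.13301] [ 0.58059 -0.06659  0.1344 ] [-1.94 -0.52 14.14 -0.14  0.77 -0.06] 20.24
0.987 [ 0.58018 -0.06646  0.13301] [ 0.58063 -0.06664  0.13442] [-2.   -0.73 12.83 -0.16  0.82 -0.09] 20.54
1.075 [ 0.58015 -0.06647  0.13298] [ 0.58063 -0.06666  0.13441] [-2.49 -1.17 13.16 -0.2   0.78 -0.06] 20.84
1.162 [ 0.58011 -0.06649  0.13295] [ 0.58065 -0.06675  0.1344 ] [-1.09 -0.83 13.63 -0.23  0.77 -0.1 ] 21.14
1.249 [ 0.5801  -0.0665   0.13294] [ 0.58066 -0.06675  0.1344 ] [-0.53 -0.81 13.68 -0.2   0.8  -0.04] 21.44
1.336 [ 0.58009 -0.06651  0.13293] [ 0.58065 -0.06681  0.1344 ] [-2.26 -0.53 13.86 -0.29  0.73 -0.05] 21.74
1.424 [ 0.58005 -0.06652  0.13293] [ 0.58066 -0.06684  0.13439] [-2.16 -1.38 13.62 -0.28  0.7  -0.07] 22.04
1.511 [ 0.58002 -0.06654  0.13291] [ 0.58062 -0.06692  0.13439] [-0.52 -1.24 13.96 -0.33  0.71 -0.04] 22.34
1.598 [ 0.58001 -0.06656  0.13291] [ 0.58058 -0.06694  0.13439] [-2.39 -1.38 13.29 -0.4   0.76  0.49] 22.64
```

View pics/w6.png

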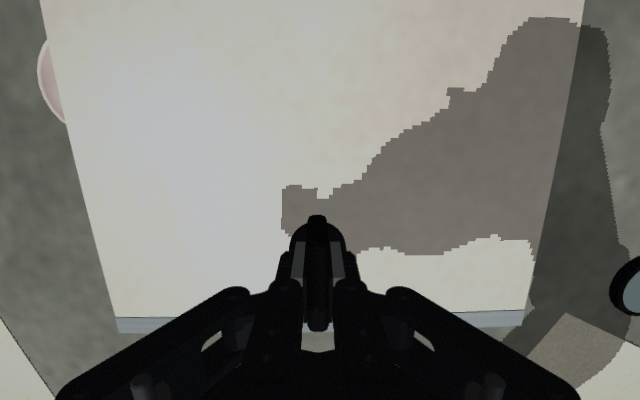

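The knob reached its stop: torque jumped to 0.49 N·m at 1.598, and the wing now points front–back. Next I'll relax the torque, ease the pressure off to check the latch holds, then release.

```bash
python3 - <<'E'
from h import *
from bench import arm, vision
P=np.load("P.npy"); R=rot(A-1.578)
arm.move_straight(P,R,feed=.02); arm.wait(.1)
for i in range(9):
    f=fm(arm); print(P[2].round(5),arm.get_eef_pos()[2].round(5),f.round(2),round(arm.get_time_s(),2))
    if f[2]<0.5: break
    P[2]+=.0003; arm.move_straight(P,R,feed=.02); arm.wait(.05)
np.save("P.npy",P)
E
```

```text
0.13291 0.1344 [-1.7  -1.71 13.47 -0.37  0.77  0.04] 23.04
0.13321 0.13453 [-1.32 -0.83 11.42 -0.31  0.65 -0.05] 23.34
0.13351 0.13471 [-0.53 -1.79 10.49 -0.37  0.57 -0.  ] 23.64
0.13381 0.13488 [-0.05 -1.52  9.55 -0.3   0.49 -0.01] 23.94
0.13411 0.13506 [ 1.3  -0.57  8.28 -0.39  0.38  0.06] 24.24
0.13441 0.13522 [ 1.54 -1.49  7.4  -0.3   0.34  0.02] 24.54
0.13471 0.13531 [ 1.98 -1.89  6.21 -0.37  0.1   0.01] 24.84
0.13501 0.1353 [ 4.57 -2.44  5.2  -0.55 -0.3   0.06] 25.14
0.13531 0.13535 [ 5.26 -2.43  2.51 -0.73 -0.73  0.01] 25.44
```

Height stops at 0.1353 while the force falls off, so the tongue is holding the lid. Releasing now.

```bash
python3 - <<'E'
from h import *
from bench import arm, vision
P=np.load("P.npy"); R=rot(A-1.578)
P[2]+=.0002; arm.move_straight(P,R,feed=.02)
arm.gripper_to(0.6); arm.move_straight([P[0],P[1],.25],R,feed=.15)
arm.move_straight(case2w([.6444,-.0610,A],[-.115,0,.28])[0],R,feed=.2); arm.wait(.5)
ims=[]
for n in("wrist","side","top"):
    c=vision.camera(n); cv2.imwrite(f"pics/{n}7.png",c["pixels"]); ims.append(c["pixels"])
o=np.zeros((600,800,3),np.uint8); o[:250,:400]=cv2.resize(ims[0],(400,250)); o[:250,400:]=cv2.resize(ims[2],(400,250))
o[250:,:400]=cv2.resize(ims[1][150:290,280:440],(400,350)); o[250:,400:]=cv2.resize(ims[0][60:235,200:400],(400,350))
cv2.imwrite("pics/v7.png",o); print(arm.get_time_s(),fm(arm).round(2))
E
```

```text
28.4667 [ 1.13  0.43  0.89 -0.02  0.04  0.  ]
```

View pics/v7.png

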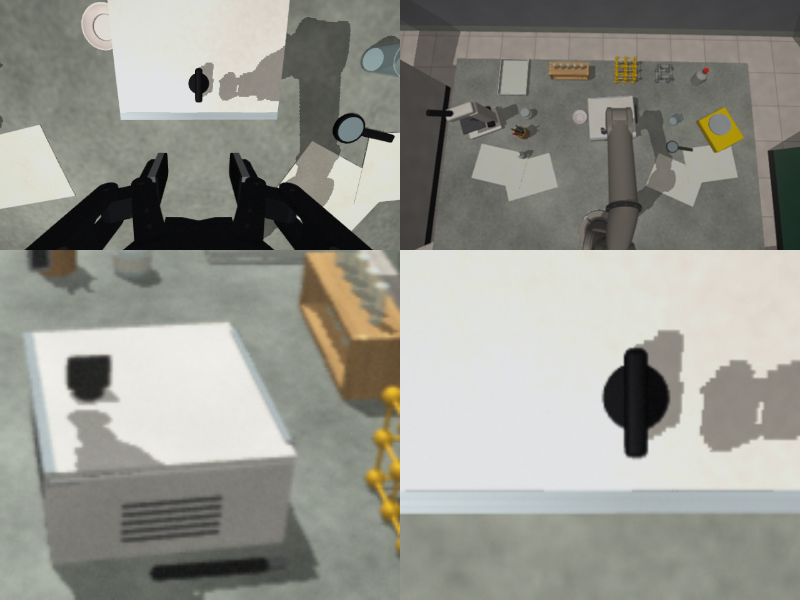

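The lid lies flat, the wing stands square to the front edge (a full quarter turn), the gripper is clear and the bystanders are in place.

```bash
python3 -c "
from bench import arm
arm.job_done(); print(arm.get_time_s())"
```

```text
the job is handed in; nothing more can be done
the job is handed in; nothing more can be done
```

The box is shut and latched, and I handed the job in at about 28 s.

I pushed the lid down onto the seal with the closed fingers. Then I gripped the wing knob, pressed it with about 12 to 14 N, and turned it clockwise from about 0.16 rad to its stop at about 1.57.

**Turn:** there was no jam. The torque stayed near 0.1 N·m or below until the stop, where it briefly read 0.49 N·m, and I backed it off at once.

**Latch:** as I eased the pressure, the lid rose only 0.9 mm and then stopped while the force kept dropping, so the tongue is holding it. After release, the pictures show the lid flat, the wing square to the front edge, and the bystanders I could see still in place.

**Unresolved readings:**
- While pressing, the sensor showed a sideways moment of about 1 N·m that I could not fully explain. If it was real, the effective press at the knob was up to about 20 N, still under the roughly 23 N that crushes the seal.
- I pressed straight to about 14 N, the top of the stated range, rather than finding this box's lower limit.

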